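# Put the mixed-up setting gauges away by thickness

## Task

Three setting gauges with identical orange heads stand mixed up in the wooden block, their blades hidden and each of a different thickness. Put them away in the blue stand, one in each of its three narrowing slots, each blade in the slot for its own thickness and fully home, so that all three yellow tabs are down and every head rests on the stand; try a blade gently and never force it into a slot that is too tight. Leave the toy car and the screwdriver alone.

Things in the scene. Friction and masses are not known exactly. Their poses are not given: they have to be found in the camera images.
- stand: Blue painted stand fixed to the bench, 50 x 192 x 56 mm (x, y, z) on a dark base plate 70 x 206 x 6 mm. Origin at the centre of its underside, z up; its y axis runs along the row of slots, from the wide slot (y = -64 mm) over the middle one (y = 0) to the narrow one (y = +64 mm). Nothing stands above its flat top face when it is empty.
- slot_wide (a point): Centre of the mouth of the stand's wide slot, level with the stand's top face. 21 mm wide, 46 mm long (along the stand's y axis), upper edges rounded 2.5 mm, for the 18 mm blade. A blade that is too thick stops at most 1.5 mm below the top face; one that fits goes 40 mm down, until its head rests on the stand. A thinner blade fits too but does not belong. Axes as stand.
- slot_middle (a point): Centre of the mouth of the stand's middle slot, level with the stand's top face. 15 mm wide, 46 mm long (along the stand's y axis), upper edges rounded 2.5 mm, for the 12 mm blade. A blade that is too thick stops at most 1.5 mm below the top face; one that fits goes 40 mm down, until its head rests on the stand. A thinner blade fits too but does not belong. Axes as stand.
- slot_narrow (a point): Centre of the mouth of the stand's narrow slot, level with the stand's top face. 9 mm wide, 46 mm long (along the stand's y axis), upper edges rounded 2.5 mm, for the 6 mm blade. A blade that is too thick stops at most 1.5 mm below the top face; one that fits goes 40 mm down, until its head rests on the stand. A thinner blade fits too but does not belong. Axes as stand.
- tab_wide (a joint): The yellow tell-tale tab of the stand's wide slot, joined to a light sprung plunger at the bottom of that slot. Value in m: 0 = up (slot empty), about 0.008 = a gauge sits fully home with its head resting on the stand; travel ends at 0.010. A gauge's own weight pushes it down (spring under 0.5 N).
- tab_middle (a joint): The yellow tell-tale tab of the stand's middle slot, joined to a light sprung plunger at the bottom of that slot. Value in m: 0 = up (slot empty), about 0.008 = a gauge sits fully home with its head resting on the stand; travel ends at 0.010. A gauge's own weight pushes it down (spring under 0.5 N).
- tab_narrow (a joint): The yellow tell-tale tab of the stand's narrow slot, joined to a light sprung plunger at the bottom of that slot. Value in m: 0 = up (slot empty), about 0.008 = a gauge sits fully home with its head resting on the stand; travel ends at 0.010. A gauge's own weight pushes it down (spring under 0.5 N).
- block: Fixed wooden block 50 x 192 x 48 mm, origin under its centre; 3 equal stalls 64 mm apart along its y. In each a gauge hangs upright, head on the block's top: orange head 34 x 50 x 38 mm (x across row, y along, z), centred below it a steel blade 40 mm along the row, 40 mm deep. Blades are 6, 12, 18 mm thick; which is where is unknown, changes each time, heads are alike, weight (0.1-0.3 kg) is no guide.
- grip_1 (a point): Grip point of the gauge that starts in the block's first (-y) stall: middle of its head's plan, 24 mm above the head's underside and the block's top face, 14 mm below the head's top. Fixed to the block: does not follow the gauge. The gauge may stand 1.5 mm off it along the row, 1 mm across. Grasp from above across the 34 mm; nothing stands beside the head there, next heads are 14 mm away along the row.
- grip_2 (a point): Grip point of the gauge that starts in the block's middle stall: middle of its head's plan, 24 mm above the head's underside and the block's top face, 14 mm below the head's top. Fixed to the block: does not follow the gauge. The gauge may stand 1.5 mm off it along the row, 1 mm across. Grasp from above across the 34 mm; nothing stands beside the head there, next heads are 14 mm away along the row.
- grip_3 (a point): Grip point of the gauge that starts in the block's third (+y) stall: middle of its head's plan, 24 mm above the head's underside and the block's top face, 14 mm below the head's top. Fixed to the block: does not follow the gauge. The gauge may stand 1.5 mm off it along the row, 1 mm across. Grasp from above across the 34 mm; nothing stands beside the head there, next heads are 14 mm away along the row.
- car_mid (a point): Bystander: toy car chassis, green board with wheels, 120 x 90 x 40 mm; point at its middle, 15 mm above the bench. Leave alone.
- screwdriver: Bystander: red-handled screwdriver lying on the bench, 170 mm long along its own x axis. Leave alone.
Not all that is in view belongs to the job. There is more than one size of the stand; the job needs the middle-sized.

How it is judged:
At the end, for the whole second after the job is handed in: All three yellow tabs are down and still: each of the three slots holds a gauge within 2 mm of fully home (tab between 0.006 and 0.0095 m), which is only possible with each blade in the slot for its own thickness (value of joint tab_wide between 0.006 and 0.0095 m and value of joint tab_middle between 0.006 and 0.0095 m and value of joint tab_narrow between 0.006 and 0.0095 m and velocity of joint each of tab_wide, tab_middle, tab_narrow below 0.005 m/s); the robot touches nothing.
It fails at once if a blade is forced: more than 100 N between anything and the stand (contact force between stand and anything else above 100 N).
It fails at once if the toy car is shifted by more than 25 mm (distance of car_mid from where it was at the start of the episode above 0.025 m).
It fails at once if the screwdriver is shifted by more than 25 mm (distance of screwdriver from where it was at the start of the episode above 0.025 m).
It also fails if it takes over 72 s, if anything falls off the work surface, if the arm or the gripper's body presses on something with over 40 N, if the wrist force passes 120 N, or if a joint passes its speed limit or range.

## Robot

A 7-joint arm with a two-finger parallel gripper is mounted at the origin on the work surface. World frame = base frame: x ahead of the robot, y to its left, z up, the work surface at z = 0. Lengths are in m, angles in rad, forces in N, time in s.
With the tool pointing down it reaches from about 0.4 to 0.875 m from the base axis. Payload 19.3 kg.
Tool frame: the origin (TCP) lies at the very end of the fingers, on their centre line; the grasp point (between the pads) lies 19 mm behind it; z points along the fingers, y is the direction in which the jaws open and shut (so a half turn about z gives the same grasp; the last joint's range is limited). The gripper opens to 85 mm and grips with 20 to 120 N. Pads are 22 mm wide; open, the fingers measure 114 mm over their backs; the gripper's body (76 mm by 85 mm) begins 54 mm behind the grasp point. The pads swing forward as they close: fully open they stand 13 mm farther back than shut.
Start: joints at [-1.24, 0.521, -0.036, 1.599, 0.021, 1.021, -0.113], TCP at [0.244, 0.575, 0.231] pointing down, gripper open.
Joint ranges: [-2.91, 2.91], [-0.3, 2.13], [-1.5, 1.42], [0.17, 2.43], [-1.26, 4.41], [0.16, 1.93], [-2.52, 2.52]. Speed limits (rad/s): [1.89, 1.89, 2.39, 2.39, 3.01, 3.01, 3.01].

## Interface

Orientations are given as [roll, pitch, yaw] about the fixed x, y, z axes, in that order (R = Rz(yaw) Ry(pitch) Rx(roll)).
In Python, from workcell import bot, vision, job_done gives the robot as it stands.
- The arm moves only by the tool arm_command, never from a script. Its arguments are lists of equal length, an entry for each row: "gripper": the finger opening in cm, from 0 to 8.54; "slide": the shift along the tool's x, y, z in cm, a list of three; "turn": the turn, a rotation vector about the tool's x, y, z in degrees, a list of three. A call has 1 to 5 rows; each row is the pose to reach, as a shift and turn from the pose commanded when the call began, along the tool's axes at that moment; what a row does not reach only later rows make up. A row lasts 1/8 s, in which the tool goes at most 62.5 mm and 10.7 degrees, less where a joint would pass 70% of its speed; a pose out of reach is approached as far as the arm can. A call with a gripper value outside its range is refused whole. The fingers move at their own pace and stop on an object; "force" is the grip in N (left out, the last holds). Time passes only in rows, so rows that repeat a pose let the fingers close. It gives the time, the measured TCP pose, the force and the opening at its end, in the units of the state.
- bot.observe(): the state, without advancing time (a new reading comes with each control period).
- vision.grab_frame(name): name is "scene" or "side" or "wrist"; returns the picture (480x640x3 uint8, blue, green, red); there is no depth.
- vision.camera_model(name): a dict with "mtx" (3x3 intrinsics, pixels), "T" (4x4, takes a point from camera to world coordinates). Camera axes: x right, y down, z forward; pixel columns grow to the right and rows downward; lengths in m; the calibration is good to about 2 mm. The wrist camera is an equidistant fisheye: a pixel r from the principal point sees the ray r / f radians off the axis. A picture is of the moment at which its call begins: read the wrist's pose just before it. camera_model takes no time and is no camera call; for the wrist camera it gives the pose at the moment of the call.
- job_done(): hands the job in, once; it reports no verdict.
The state is a dict: "clock": time; "qpos": joint angles; "qd": joint speeds; "joint_efforts": joint torques, N m; "position": TCP position; "tool_rot": TCP orientation; "force": force on the tool from outside, world axes, zero at the start; "moment": the same for the moment, N m; "grip_width": finger opening in m.
Only numpy, scipy, OpenCV 4.12 (cv2) and the standard library are available. Lean on these libraries where they do the work, as an engineer would, in place of code of your own. Each camera call takes 0.05 s, during which the arm holds its last target. There are 200 camera calls.

## Working session

There is one attempt and no reset: what is moved stays moved. The work goes in short steps, Python scripts to look and compute and a tool call to move; the robot and the scene stay as the last step left them, time stands still between calls to the robot, and variables do not carry over. Pictures are saved under pics/ and viewed, about 8 in all and at most 12, crops included, and the job is handed in when it is done.

Besides the shell and the picture viewer there is one more tool, called after "Request:" by a JSON object that holds its "method" and its "body", one argument or row to a line. arm_command: Moves the arm, as the interface text tells. Its arguments: {"type":"object","properties":{"gripper":{"type":"array","items":{"type":"number"}},"slide":{"type":"array","items":{"type":"array","items":{"type":"number"}}},"turn":{"type":"array","items":{"type":"array","items":{"type":"number"}}},"force":{"type":"number"}},"required":["gripper","slide","turn"]}

```bash
mkdir -p pics; python3 - <<'E'
from workcell import bot, vision
import cv2,numpy as np
print(bot.observe())
for n in("scene","side","wrist"):
    m=vision.camera_model(n);print(n,np.round(m["mtx"],1).tolist(),np.round(m["T"],4).tolist())
    cv2.imwrite(f"pics/{n}0.png",vision.grab_frame(n))
E
```

```text
{'clock': 0.0, 'qpos': array([-1.24020053,  0.52199488, -0.03636319,  1.59999571,  0.0211773 ,
        1.02111177, -0.11282126]), 'qd': array([ 0.00011273, -0.00106612,  0.00080226, -0.00032338,  0.00091082,
       -0.00011303,  0.0006698 ]), 'joint_efforts': array([ 2.63065354e-03, -9.27129507e+01,  1.98114239e+00, -3.69923794e+01,
        1.78472127e-02,  8.44855414e-03, -5.12540146e-05]), 'position': array([0.24372182, 0.57515449, 0.23074165]), 'tool_rot': array([-3.14046743e+00,  4.37447880e-05,  2.74078458e+00]), 'force': array([-0.21181439,  0.10560106,  0.50813596]), 'moment': array([ 0.02001411, -0.04545744,  0.03938265]), 'grip_width': 0.08528268911019843}
scene [[551.9, 0.0, 321.7], [0.0, 551.9, 238.3], [0.0, 0.0, 1.0]] [[-0.7726, 0.4951, -0.3974, 0.9316], [0.6347, 0.584, -0.5061, 0.5357], [-0.0185, -0.6432, -0.7655, 0.8772], [0.0, 0.0, 0.0, 1.0]]
side [[592.6, 0.0, 312.3], [0.0, 592.6, 251.8], [0.0, 0.0, 1.0]] [[0.8563, -0.3458, 0.3837, -0.0037], [-0.5165, -0.5687, 0.6401, -0.9182], [-0.0031, -0.7463, -0.6656, 1.0214], [0.0, 0.0, 0.0, 1.0]]
wrist [[371.6, 0.0, 327.4], [0.0, 371.6, 242.2], [0.0, 0.0, 1.0]] [[0.3902, 0.8803, 0.2699, 0.1743], [0.9207, -0.373, -0.1145, 0.6042], [-0.0001, 0.2932, -0.9561, 0.3732], [0.0, 0.0, 0.0, 1.0]]
```

View pics/scene0.png

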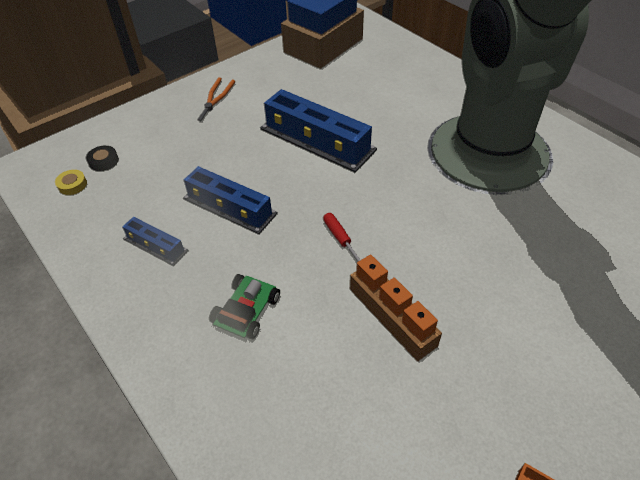

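View pics/side0.png

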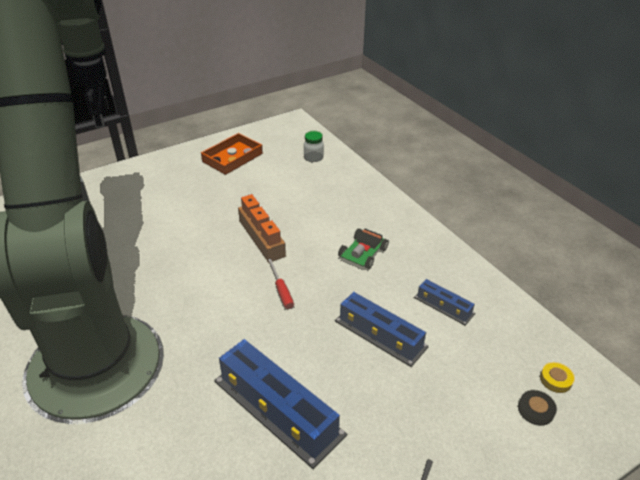

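Stand candidates in scene: large (318,125), middle (229,197), small (155,240); by description I want the middle one (229,197). In side view it is at (382,325). The block with three orange heads is at (395,305) in scene and (262,228) in side. The orange tray at the edge is a distractor.

```bash
python3 - <<'E'
import cv2,numpy as np
s=cv2.imread("pics/scene0.png");d=cv2.imread("pics/side0.png")
def c(i,x,y,w,h,W,H):return cv2.resize(i[y:y+h,x:x+w],(W,H),interpolation=cv2.INTER_CUBIC)
top=np.hstack([c(s,180,160,100,75,400,300),c(s,345,250,100,105,400,300)[:, :400]])
# scale 4x each (keep aspect): block crop 100x75 taller handled separately
b=c(s,340,250,110,110,400,400)
out=np.zeros((600,800,3),np.uint8)
out[:300,:400]=c(s,180,160,100,75,400,300)      # x=180+u/4,y=160+v/4
out[300:,:400]=c(d,332,288,100,75,400,300)      # x=332+u/4,y=288+(v-300)/4
out[:330,400:]=cv2.resize(s[252:362,345:445],(400,440))[:330] if 0 else cv2.resize(s[252:362,345:445],(300,330))@np.eye(3,dtype=np.uint8) if 0 else out[:330,400:]
out[:330,400:700]=cv2.resize(s[250:360,345:445],(300,330),interpolation=cv2.INTER_CUBIC) # x=345+(u-400)/3,y=250+v/3
out[330:600,400:640]=cv2.resize(d[185:275,225:305],(240,270),interpolation=cv2.INTER_CUBIC) # x=225+(u-400)/3,y=185+(v-330)/3
cv2.imwrite("pics/crop1.png",out)
E
```

```text
(no output)
```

View pics/crop1.png

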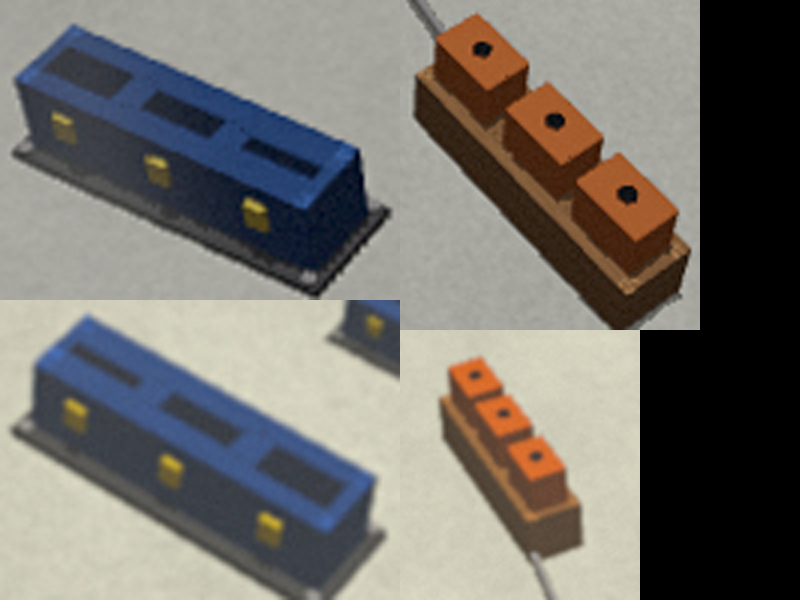

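Crop 1: the middle stand has three narrowing slots. In scene the wide one is left at crop (88,72), middle (183,114), narrow (281,158); in side the order is reversed. Head dots are at scene crop (482,49), (555,121), (627,195). Now fitting.

```bash
cat > h.py <<'E'
import numpy as np,cv2
from workcell import bot,vision
from scipy.optimize import least_squares
def proj(m,P):
    T=np.linalg.inv(m["T"]);p=np.asarray(P)@T[:3,:3].T+T[:3,3];q=p@m["mtx"].T;return q[:,:2]/q[:,2:]
def fit(obs,x0):
    f=lambda v:np.concatenate([(proj(m,place(L,v))-uv).ravel() for m,L,uv in obs])
    r=least_squares(f,x0,loss="soft_l1");return r.x,f(r.x)
def place(L,v):
    L=np.asarray(L,float);c,s=np.cos(v[2]),np.sin(v[2])
    return np.c_[v[0]+c*L[:,0]-s*L[:,1],v[1]+s*L[:,0]+c*L[:,1],v[3]+L[:,2]]
E
python3 - <<'E'
from h import *
S=vision.camera_model("scene");D=vision.camera_model("side")
a=lambda l,ox,oy,u0,v0,k:np.array([[ox+(u-u0)/k,oy+(v-v0)/k] for u,v in l])
# stand: slots wide,mid,narrow; corners (z rel. top)
W,M,N=[0,-.064,0],[0,0,0],[0,.064,0]
sc=a([(88,72),(183,114),(281,158),(72,27),(17,80),(307,207),(358,152)],180,160,0,0,4)
sd=a([(300,477),(202,419),(107,364),(88,316),(38,357),(375,480),(322,530)],332,288,0,300,4)
h=.025;k=.096
best=None
for sx in(1,-1):
  Ls=[W,M,N,[sx*h,-k,0],[-sx*h,-k,0],[-sx*h,k,0],[sx*h,k,0]]
  Ld=[W,M,N,[-sx*h,k,0],[sx*h,k,0],[-sx*h,-k,0],[sx*h,-k,0]]
  for y0 in np.arange(0,6.3,.8):
    x,r=fit([(S,Ls,sc),(D,Ld,sd)],[.5,0,y0,.056])
    if best is None or abs(r).sum()<best[2]:best=(x,r,abs(r).sum(),sx)
print("stand x,y,yaw,ztop",np.round(best[0],4),"yawdeg",np.degrees(best[0][2]),"sx",best[3]);print(np.round(best[1],1))
g1=a([(482,49),(555,121),(627,195)],345,250,400,0,3)
g2=a([(475,376),(504,414),(536,457)],225,185,400,330,3)[::-1]
# scene order: top-left (near screwdriver)..; side: screwdriver end is lower right
L=[[0,-.064,0],[0,0,0],[0,.064,0]]
b=min((fit([(S,L,g1),(D,L,g2)],[.5,0,y,.086]) for y in np.arange(0,6.3,.8)),key=lambda t:abs(t[1]).sum())
print("heads",np.round(b[0],4),np.degrees(b[0][2]));print(np.round(b[1],1))
print(np.round(place(L,b[0]),4))
E
```

```text
stand x,y,yaw,ztop [ 0.5723 -0.2492  0.3342  0.0518] yawdeg 19.14540943172988 sx -1
[-0.4  0.  -0.7  0.1 -0.9  0.1 -0.4 -0.6 -1.6 -0.2 -2.   1.2 -0.7 -0.2
 -1.  -0.2 -1.2 -0.  -1.1  0.1 -1.1 -0.6 -2.   1.5 -0.6 -0.5 -0.1  1.1]
heads [ 0.4964  0.184  -0.0586  0.0828] -3.3584309933913685
[-0.6  0.2 -1.5 -0.2 -0.3  0.4 -1.5 -0.2 -1.2  0.2 -1.3 -0.4]
[[0.4926 0.1201 0.0828]
 [0.4964 0.184  0.0828]
 [0.5001 0.2479 0.0828]]
```

```bash
cat >> h.py <<'E'
from scipy.spatial.transform import Rotation as Ro
def go(x,y,z,yaw):
    o=bot.observe();R=Ro.from_euler("xyz",o["tool_rot"])
    G=Ro.from_euler("xyz",[np.pi,0,np.radians(yaw)])
    print("t",round(o["clock"],2),"slide cm",np.round(R.inv().apply(np.array([x,y,z])-o["position"])*100,2),"turn",np.round((R.inv()*G).as_rotvec(degrees=True),2),"pos",np.round(o["position"],4),"yaw",round(np.degrees(o["tool_rot"][2]),2),"F",np.round(o["force"],1),"grip",round(o["grip_width"],4))
E
cat > go.py <<'E'
import sys;from h import *;go(*map(float,sys.argv[1:]))
E
python3 go.py .5723 -.2492 .26 109.1
```

```text
t 0.15 slide cm [-62.41 -63.1   -2.86] turn [-4.000e-02  2.000e-02  4.794e+01] pos [0.2438 0.5752 0.2309] yaw 157.04 F [-0.1 -0.  -0.4] grip 0.0855
```

Request:
{"method": "arm_command", "body": {
  "gripper": [8.5,8.5,8.5,8.5,8.5],
  "slide": [
    [-4.2,-4.2,-0.3],
    [-8.4,-8.4,-0.6],
    [-12.6,-12.6,-0.9],
    [-16.8,-16.8,-1.2],
    [-21,-21,-1.5]
  ],
  "turn": [
    [0,0,3.5],
    [0,0,7],
    [0,0,10.5],
    [0,0,14],
    [0,0,17.5]
  ]
}}

```text
clock: 0.78
position: [0.3557, 0.2983, 0.2464]
tool_rot: [3.141, -0.0, 2.433]
force: [1.4, 0.5, -0.1]
grip_width: 0.0852
```

```bash
python3 go.py .5723 -.2492 .26 109.1
```

```text
t 0.78 slide cm [-52.07 -27.49  -1.36] turn [ 1.000e-02 -0.000e+00  3.032e+01] pos [0.3557 0.2983 0.2464] yaw 139.42 F [ 1.4  0.5 -0.1] grip 0.0852
```

Request:
{"method": "arm_command", "body": {
  "gripper": [8.5,8.5,8.5,8.5,8.5],
  "slide": [
    [-5.2,-2.75,-0.13],
    [-10.4,-5.5,-0.3],
    [-15.6,-8.2,-0.4],
    [-20.8,-11,-0.5],
    [-26,-13.7,-0.7]
  ],
  "turn": [
    [0,0,0],
    [0,0,0],
    [0,0,0],
    [0,0,0],
    [0,0,0]
  ]
}}

```text
clock: 1.4
position: [0.4645, 0.0254, 0.2534]
tool_rot: [3.141, 0.0, 2.436]
force: [0.6, 0.7, 0.7]
grip_width: 0.0851
```

Request:
{"method": "arm_command", "body": {
  "gripper": [8.5,8.5,8.5,8.5,8.5],
  "slide": [
    [-5.2,-2.75,-0.13],
    [-10.4,-5.5,-0.3],
    [-15.6,-8.2,-0.4],
    [-20.8,-11,-0.5],
    [-26,-13.7,-0.7]
  ],
  "turn": [
    [0,0,6],
    [0,0,12],
    [0,0,18],
    [0,0,24],
    [0,0,30.3]
  ]
}}

```text
clock: 2.02
position: [0.5735, -0.2475, 0.2602]
tool_rot: [-3.141, -0.0, 1.903]
force: [1.9, -0.7, 0.2]
grip_width: 0.085
```

Request:
{"method": "arm_command", "body": {
  "gripper": [8.5],
  "slide": [
    [0,0,0]
  ],
  "turn": [
    [0,0,0]
  ]
}}

```text
clock: 2.15
position: [0.5728, -0.25, 0.2596]
tool_rot: [-3.14, 0.002, 1.9]
force: [-0.9, 0.5, -0.9]
grip_width: 0.0855
```

```bash
python3 - <<'E'
from h import *
import pickle
m=vision.camera_model("wrist");i=vision.grab_frame("wrist");cv2.imwrite("pics/w_stand.png",i);pickle.dump(m,open("w_stand.pkl","wb"))
go(.4964,.184,.26,86.6)
E
```

```text
t 2.2 slide cm [43.27  6.9  -0.06] turn [-8.000e-02  2.000e-02  2.249e+01] pos [ 0.5727 -0.2475  0.2595] yaw 109.09 F [-0.2 -1.1 -1.1] grip 0.0849
```

View pics/w_stand.png

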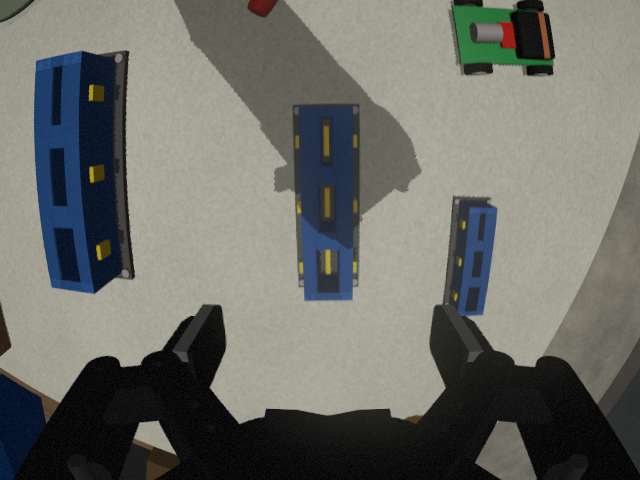

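The wrist view shows the middle stand at (327,200), with narrow slot (327,142), middle (327,203) and wide (328,268). The large and small stands are left and right of it. Now on to the block.

Request:
{"method": "arm_command", "body": {
  "gripper": [8.5,8.5,8.5,8.5],
  "slide": [
    [5.4,0.9,0],
    [10.8,1.8,0],
    [16.2,2.6,0],
    [21.6,3.5,0]
  ],
  "turn": [
    [0,0,0],
    [0,0,0],
    [0,0,0],
    [0,0,0]
  ]
}}

```text
clock: 2.7
position: [0.5338, -0.0274, 0.2604]
tool_rot: [3.141, -0.001, 1.909]
force: [1.6, -0.2, -0.4]
grip_width: 0.0854
```

Request:
{"method": "arm_command", "body": {
  "gripper": [8.5,8.5,8.5,8.5,8.5],
  "slide": [
    [5.4,0.9,0],
    [10.8,1.8,0],
    [16.2,2.6,0],
    [21.6,3.4,0],
    [21.6,3.4,0]
  ],
  "turn": [
    [0,0,5.6],
    [0,0,11.2],
    [0,0,17],
    [0,0,22.5],
    [0,0,22.5]
  ]
}}

```text
clock: 3.32
position: [0.4937, 0.1899, 0.2599]
tool_rot: [-3.14, -0.001, 1.521]
force: [-0.4, -1.0, -0.3]
grip_width: 0.0848
```

```bash
python3 - <<'E'
from h import *
import pickle
o=[bot.observe()["position"] for _ in range(3)]
m=vision.camera_model("wrist");i=vision.grab_frame("wrist");cv2.imwrite("pics/w_block.png",i);pickle.dump(m,open("w_block.pkl","wb"))
print(o);go(.4964,.184,.26,86.6)
s=cv2.imread("pics/w_stand.png")
a=cv2.resize(s[95:315,270:390],(400,733),interpolation=cv2.INTER_CUBIC)
a=cv2.resize(s[95:305,270:390],(343,600),interpolation=cv2.INTER_CUBIC)
b=cv2.resize(i[60:360,220:440],(440,600),interpolation=cv2.INTER_CUBIC)
cv2.imwrite("pics/crop2.png",np.hstack([a,b]))
E
```

```text
[array([0.49371113, 0.18991706, 0.25994721]), array([0.49371113, 0.18991706, 0.25994721]), array([0.49371113, 0.18991706, 0.25994721])]
t 3.38 slide cm [-0.31  0.21  0.01] turn [-0.04 -0.01  0.46] pos [0.4945 0.1872 0.2601] yaw 87.06 F [-0.1 -1.3 -0.3] grip 0.0848
```

View pics/crop2.png

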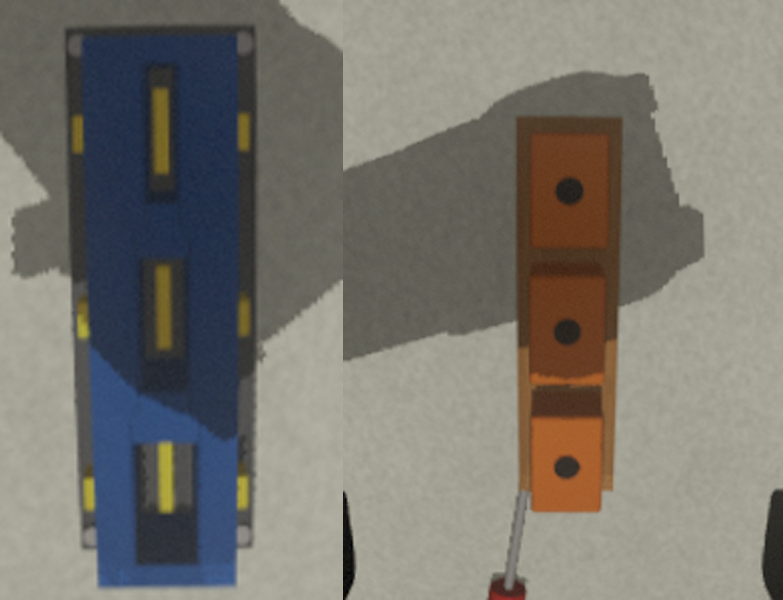

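```bash
cat >> h.py <<'E'
def fproj(m,P):
    T=np.linalg.inv(m["T"]);p=np.asarray(P)@T[:3,:3].T+T[:3,3]
    r=np.hypot(p[:,0],p[:,1]);t=np.arctan2(r,p[:,2])
    return np.c_[m["mtx"][0,2]+m["mtx"][0,0]*t*p[:,0]/r,m["mtx"][1,2]+m["mtx"][1,1]*t*p[:,1]/r]
def wfit(m,L,uv,x0,z=None):
    g=lambda v:[*v[:3],v[3] if z is None else z]
    f=lambda v:(fproj(m,place(L,g(v)))-uv).ravel()
    r=least_squares(f,x0,loss="soft_l1");return np.array(g(r.x)),np.round(f(r.x),1)
E
python3 - <<'E'
from h import *
import pickle
h,k=.025,.096
uv=np.array([(161.5,132),(162,324),(165.5,503.5),(82,36),(238,36),(98,586),(236,586)])
uv=np.c_[270+(uv[:,0]+.5)/2.857-.5,95+(uv[:,1]+.5)/2.857-.5]
L=[[0,.064,0],[0,0,0],[0,-.064,0],[-h,k,0],[h,k,0],[-h,-k,0],[h,-k,0]]
m=pickle.load(open("w_stand.pkl","rb"))
for z in(None,.056,.062):
    x,r=wfit(m,L,uv,[.57,-.25,.33,.056],z);print("stand",z,np.round(x,4),np.degrees(x[2]),r)
m2=pickle.load(open("w_block.pkl","rb"))
uv=np.array([(569,190),(567,331),(566,467)]);uv=np.c_[220+(uv[:,0]-342.5)/2-.5,60+(uv[:,1]+.5)/2-.5]
L=[[0,.064,0],[0,0,0],[0,-.064,0]]
for z in(None,.086):
    x,r=wfit(m2,L,uv,[.5,.184,-.06,.086],z);print("heads",z,np.round(x,4),np.degrees(x[2]),r)
for q in(m,m2):
  print(np.round(q["T"],4).tolist())
E
```

```text
stand None [ 0.5709 -0.2488  0.3406  0.0547] 19.51354554189527 [-0.1  0.2  0.5  0.3  0.   0.1  0.1  0.1 -0.  -0.5 -0.1  0.1 -0.2 -0.4]
stand 0.056 [ 0.5709 -0.2486  0.3407  0.056 ] 19.518210482387897 [-0.1 -0.1  0.5  0.4  0.   0.4 -0.1 -0.2  0.1 -0.9 -0.2  0.4 -0.1 -0. ]
stand 0.062 [ 0.5705 -0.2475  0.3409  0.062 ] 19.5328249677189 [-0.2 -1.1  0.5  0.5  0.   1.6 -0.6 -1.8  0.5 -2.5 -0.6  2.   0.3  1.5]
heads None [ 0.4965  0.1812 -0.0572  0.0835] -3.2745874871749905 [-0.1 -0.4  0.2  1.6 -0.1 -0.5]
heads 0.086 [ 0.4965  0.1818 -0.0571  0.086 ] -3.2723495917511807 [-0.1 -1.   0.2  1.5 -0.1 -0.1]
[[0.9462, 0.3096, 0.0937, 0.5483], [0.3235, -0.9042, -0.279, -0.1791], [-0.0016, 0.2943, -0.9557, 0.4019], [0.0, 0.0, 0.0, 1.0]]
[[0.9988, -0.0471, -0.016, 0.4971], [-0.0497, -0.9553, -0.2913, 0.2643], [-0.0016, 0.2917, -0.9565, 0.4024], [0.0, 0.0, 0.0, 1.0]]
```

The wrist fit agrees with the fixed cameras: stand (0.571,-0.2487), yaw 19.5°, top 0.056. Block middle is (0.4965,0.182), yaw -3.3°. Picking the middle gauge first.

Request:
{"method": "arm_command", "body": {
  "gripper": [8.5,8.5,8.5,8.5],
  "slide": [
    [-0.5,0.2,5],
    [-0.6,0.2,10],
    [-0.6,0.2,14],
    [-0.6,0.2,14]
  ],
  "turn": [
    [0,0,0.4],
    [0,0,0.4],
    [0,0,0.4],
    [0,0,0.4]
  ]
}}

```text
clock: 3.88
position: [0.4962, 0.1772, 0.1187]
tool_rot: [-3.138, 0.002, 1.507]
force: [0.2, -1.3, 0.8]
grip_width: 0.0847
```

```bash
cat > look.py <<'E'
import sys;from h import *
# average of settled readings over n wrist frames, then go()
P=[];Y=[]
n=int(sys.argv[5]) if len(sys.argv)>5 else 4
for _ in range(n):
    o=bot.observe();P.append(o["position"]);Y.append(o["tool_rot"][2]);i=vision.grab_frame("wrist")
p=np.mean(P,0);yw=np.mean(Y)
x,y,z,g=map(float,sys.argv[1:5]);R=Ro.from_euler("xyz",[np.pi,0,yw])
print("mean",np.round(p,4),"sd mm",np.round(np.std(P,0)*1e3,1),"yaw",round(np.degrees(yw),2),"F",np.round(o["force"],1),"t",o["clock"])
print("slide",np.round(R.inv().apply(np.array([x,y,z])-p)*100,2),"turnz",round(np.degrees(yw)-g,2))
cv2.imwrite("pics/last.png",i)
E
python3 look.py .4965 .182 .052 86.7 5
```

```text
mean [0.4977 0.1781 0.121 ] sd mm [0.8 0.6 1.3] yaw 86.32 F [ 0.4 -0.   0.6] t 4.075
slide [ 0.38 -0.14  6.9 ] turnz -0.38
```

Request:
{"method": "arm_command", "body": {
  "gripper": [8.5,8.5,5,3,3],
  "slide": [
    [0.35,-0.1,4],
    [0.35,-0.1,6.9],
    [0.35,-0.1,6.9],
    [0.35,-0.1,6.9],
    [0.35,-0.1,6.9]
  ],
  "turn": [
    [0,0,-0.4],
    [0,0,-0.4],
    [0,0,-0.4],
    [0,0,-0.4],
    [0,0,-0.4]
  ],
  "force": 50
}}

```text
clock: 4.75
position: [0.4975, 0.1826, 0.0528]
tool_rot: [3.14, -0.001, 1.514]
force: [-3.9, -2.0, 21.1]
grip_width: 0.0331
```

Request:
{"method": "arm_command", "body": {
  "gripper": [3,3,3],
  "slide": [
    [0,0,0],
    [0,0,0],
    [0,0,0]
  ],
  "turn": [
    [0,0,0],
    [0,0,0],
    [0,0,0]
  ]
}}

```text
clock: 5.12
position: [0.4975, 0.1826, 0.0529]
tool_rot: [3.14, -0.001, 1.514]
force: [-1.5, -0.5, 12.5]
grip_width: 0.0336
```

```bash
python3 look.py .4965 .182 .11 86.7 4; python3 go.py .4965 .182 .11 86.7
```

```text
mean [0.4975 0.1826 0.0529] sd mm [0. 0. 0.] yaw 86.74 F [-2.4 -0.9 12.2] t 5.275
slide [-0.07 -0.1  -5.71] turnz 0.04
t 5.33 slide cm [-0.06 -0.09 -5.71] turn [ 0.1  -0.07  0.03] pos [0.4975 0.1826 0.0529] yaw 86.73 F [-2.1 -0.5 12.5] grip 0.0338
```

Request:
{"method": "arm_command", "body": {
  "gripper": [3,3,3,3],
  "slide": [
    [0,0,-2],
    [0,0,-5],
    [0,0,-8],
    [0,0,-8]
  ],
  "turn": [
    [0,0,0],
    [0,0,0],
    [0,0,0],
    [0,0,0]
  ]
}}

```text
clock: 5.82
position: [0.4979, 0.1829, 0.1338]
tool_rot: [3.138, -0.002, 1.514]
force: [-0.0, -0.3, -2.2]
grip_width: 0.0333
```

```bash
python3 look.py .571 -.2487 .16 109.5 3; python3 -c "
import cv2;i=cv2.imread('pics/last.png');cv2.imwrite('pics/b1.png',cv2.resize(i[200:480,180:460],(560,560)))"
```

```text
mean [0.4973 0.1827 0.1327] sd mm [0.5 0.1 0.9] yaw 86.75 F [-0.4 -0.7 -2.2] t 5.925
slide [-42.66   9.81  -2.73] turnz -22.75
```

View pics/b1.png

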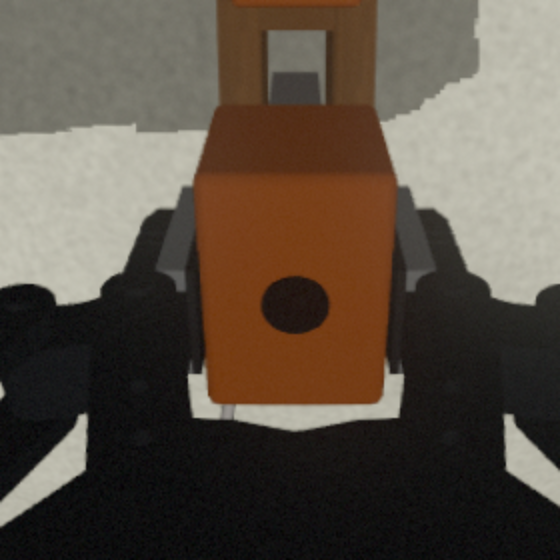

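The blade at crop (296,88) is about 45 px against the head's 161 px. With the depth ratio of 1.25 that gives ≈12 mm, so it goes in the middle slot. Moving over the stand.

Request:
{"method": "arm_command", "body": {
  "gripper": [3,3,3,3,3],
  "slide": [
    [-5,1.1,-1],
    [-10.5,2.4,-2],
    [-16,3.7,-2.5],
    [-21.5,5,-2.5],
    [-26,6,-2.5]
  ],
  "turn": [
    [0,0,0],
    [0,0,0],
    [0,0,0],
    [0,0,0],
    [0,0,0]
  ]
}}

```text
clock: 6.6
position: [0.5416, -0.083, 0.1556]
tool_rot: [-3.141, 0.0, 1.513]
force: [-0.1, 0.3, -0.8]
grip_width: 0.033
```

Request:
{"method": "arm_command", "body": {
  "gripper": [3,3,3,3,3],
  "slide": [
    [-5,1.1,0],
    [-10,2.4,0],
    [-14,3.3,0],
    [-16.6,3.8,0],
    [-16.6,3.8,0]
  ],
  "turn": [
    [0,0,-6],
    [0,0,-12],
    [0,0,-18],
    [0,0,-22.8],
    [0,0,-22.8]
  ]
}}

```text
clock: 7.22
position: [0.5694, -0.251, 0.1552]
tool_rot: [-3.14, -0.0, 1.909]
force: [0.9, 0.6, -2.2]
grip_width: 0.0331
```

```bash
python3 look.py .571 -.2487 .105 109.5 5; python3 -c "
import cv2;i=cv2.imread('pics/last.png');cv2.imwrite('pics/s1.png',cv2.resize(i[60:360,180:460],(560,600)))"
```

```text
mean [ 0.5699 -0.2487  0.1554] sd mm [0.3 1.3 0.2] yaw 109.47 F [ 0.7  0.5 -1.8] t 7.425
slide [-0.04  0.11  5.04] turnz -0.03
```

View pics/s1.png

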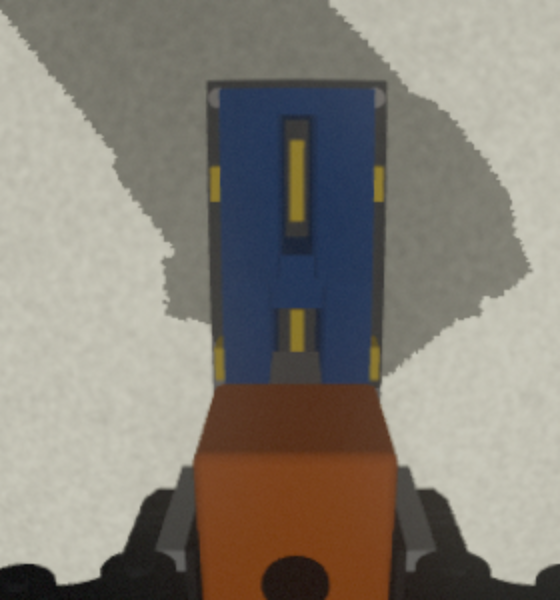

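Aligned: the blade at crop x≈296 matches the slot centre at 297. Lowering gently.

Request:
{"method": "arm_command", "body": {
  "gripper": [3,3,3,3,3],
  "slide": [
    [0,0.05,4],
    [0,0.05,5.1],
    [0,0.05,5.5],
    [0,0.05,5.8],
    [0,0.05,6.1]
  ],
  "turn": [
    [0,0,0],
    [0,0,0],
    [0,0,0],
    [0,0,0],
    [0,0,0]
  ]
}}

```text
clock: 8.1
position: [0.5712, -0.2486, 0.096]
tool_rot: [3.141, 0.001, 1.912]
force: [0.5, -0.5, -1.6]
grip_width: 0.0328
```

Request:
{"method": "arm_command", "body": {
  "gripper": [3,3,3],
  "slide": [
    [0,0,0.2],
    [0,0,0.4],
    [0,0,0.4]
  ],
  "turn": [
    [0,0,0],
    [0,0,0],
    [0,0,0]
  ]
}}

```text
clock: 8.48
position: [0.5708, -0.2484, 0.0912]
tool_rot: [-3.141, -0.0, 1.912]
force: [0.1, 1.3, -2.3]
grip_width: 0.0336
```

Request:
{"method": "arm_command", "body": {
  "gripper": [3,3,3,3,3],
  "slide": [
    [0,0,0.7],
    [0,0,1.4],
    [0,0,2.1],
    [0,0,2.6],
    [0,0,2.8]
  ],
  "turn": [
    [0,0,0],
    [0,0,0],
    [0,0,0],
    [0,0,0],
    [0,0,0]
  ]
}}

```text
clock: 9.1
position: [0.5707, -0.2484, 0.0629]
tool_rot: [-3.141, -0.0, 1.912]
force: [-0.1, -0.6, -1.6]
grip_width: 0.0334
```

Request:
{"method": "arm_command", "body": {
  "gripper": [3,5.5,8,8.5,8.5],
  "slide": [
    [0,0,0],
    [0,0,0],
    [0,0,0],
    [0,0,0],
    [0,0,0]
  ],
  "turn": [
    [0,0,0],
    [0,0,0],
    [0,0,0],
    [0,0,0],
    [0,0,0]
  ]
}}

```text
clock: 9.72
position: [0.5709, -0.2484, 0.0634]
tool_rot: [3.142, 0.0, 1.912]
force: [0.1, 0.4, -0.2]
grip_width: 0.0847
```

Request:
{"method": "arm_command", "body": {
  "gripper": [8.5,8.5,8.5],
  "slide": [
    [0,0,-3],
    [0,0,-8],
    [0,0,-11]
  ],
  "turn": [
    [0,0,0],
    [0,0,0],
    [0,0,0]
  ]
}}

```text
clock: 10.1
position: [0.5712, -0.2488, 0.1756]
tool_rot: [3.14, 0.001, 1.912]
force: [-0.3, 0.9, -0.2]
grip_width: 0.0851
```

```bash
python3 look.py .4928 .118 .16 86.7 2;python3 - <<'E'
import cv2,numpy as np
from workcell import vision
i=cv2.imread('pics/last.png');d=vision.grab_frame("side")
cv2.imwrite('pics/s2.png',np.hstack([cv2.resize(i[100:400,200:450],(500,600)),cv2.resize(d[260:380,325:380],(275,600))]))
E
```

```text
mean [ 0.5718 -0.2491  0.1772] sd mm [0.6 0.3 1.6] yaw 109.52 F [ 2.5 -0.   4.7] t 10.15
slide [37.24  4.82  1.72] turnz 22.82
```

View pics/s2.png

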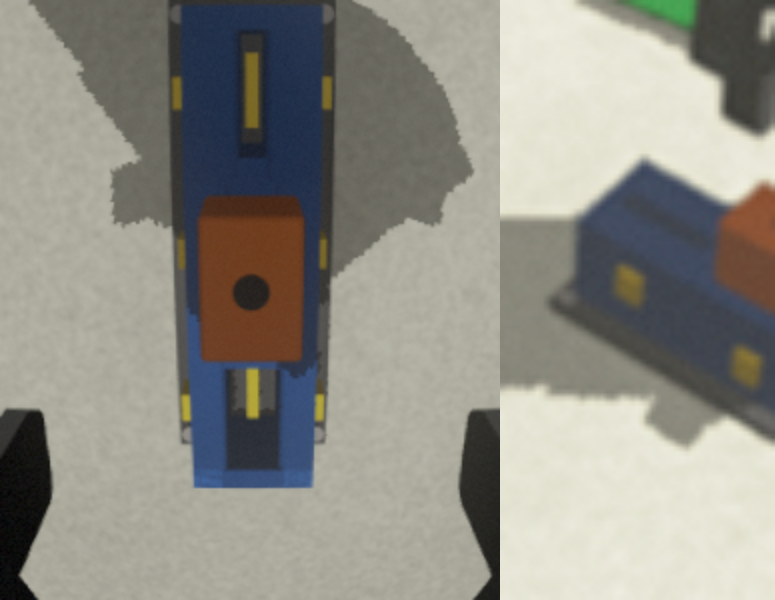

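The gauge is seated in the middle slot, with its head flush on the stand at crop (251,290). Next is the gauge in stall 1.

Request:
{"method": "arm_command", "body": {
  "gripper": [8.5,8.5,8.5,8.5],
  "slide": [
    [5,0.7,0],
    [10,1.4,0],
    [15,2,0],
    [20,2.6,0]
  ],
  "turn": [
    [0,0,0],
    [0,0,0],
    [0,0,0],
    [0,0,0]
  ]
}}

```text
clock: 10.75
position: [0.5274, -0.0496, 0.1724]
tool_rot: [-3.14, -0.0, 1.912]
force: [1.8, 0.6, 0.0]
grip_width: 0.0851
```

Request:
{"method": "arm_command", "body": {
  "gripper": [8.5,8.5,8.5,8.5,8.5],
  "slide": [
    [5,0.7,0],
    [10,1.4,1],
    [14,1.9,3],
    [17.2,2.2,5],
    [17.2,2.2,5]
  ],
  "turn": [
    [0,0,6],
    [0,0,12],
    [0,0,18],
    [0,0,22.8],
    [0,0,22.8]
  ]
}}

```text
clock: 11.38
position: [0.4898, 0.1203, 0.1212]
tool_rot: [-3.138, 0.001, 1.517]
force: [0.5, 0.5, 0.4]
grip_width: 0.0849
```

```bash
python3 look.py .4935 .1185 .0535 86.7 4
```

```text
mean [0.4909 0.1185 0.1223] sd mm [0.7 1.1 0.7] yaw 86.83 F [ 0.2 -0.4  0.2] t 11.525
slide [0.01 0.26 6.88] turnz 0.13
```

Request:
{"method": "arm_command", "body": {
  "gripper": [8.5,8.5,5,3,3],
  "slide": [
    [0,0.25,4],
    [0,0.25,6.8],
    [0,0.25,6.8],
    [0,0.25,6.8],
    [0,0.25,6.8]
  ],
  "turn": [
    [0,0,0.1],
    [0,0,0.1],
    [0,0,0.1],
    [0,0,0.1],
    [0,0,0.1]
  ]
}}

```text
clock: 12.2
position: [0.4949, 0.1181, 0.0566]
tool_rot: [3.14, -0.001, 1.512]
force: [-4.9, -3.8, 22.5]
grip_width: 0.0333
```

Request:
{"method": "arm_command", "body": {
  "gripper": [3,3,3],
  "slide": [
    [0,0,0],
    [0,0,0],
    [0,0,0]
  ],
  "turn": [
    [0,0,0],
    [0,0,0],
    [0,0,0]
  ]
}}

```text
clock: 12.58
position: [0.4948, 0.1181, 0.0567]
tool_rot: [3.14, -0.001, 1.512]
force: [-2.2, -2.4, 10.1]
grip_width: 0.0331
```

Request:
{"method": "arm_command", "body": {
  "gripper": [3,3,3,3,3],
  "slide": [
    [0,0,-2],
    [0,0,-5],
    [0,0,-8],
    [0,0,-10],
    [0,0,-10]
  ],
  "turn": [
    [0,0,0],
    [0,0,0],
    [0,0,0],
    [0,0,0],
    [0,0,0]
  ]
}}

```text
clock: 13.2
position: [0.4949, 0.1185, 0.157]
tool_rot: [3.139, -0.002, 1.512]
force: [0.2, -0.2, -2.3]
grip_width: 0.0335
```

```bash
python3 look.py .571 -.2487 .155 109.5 3; python3 -c "
import cv2;i=cv2.imread('pics/last.png');cv2.imwrite('pics/b2.png',cv2.resize(i[200:400,180:460],(560,400)))"
```

```text
mean [0.4944 0.1183 0.1561] sd mm [0.4 0.1 0.7] yaw 86.65 F [ 0.1 -0.6 -2.6] t 13.3
slide [-36.19   9.79   0.11] turnz -22.85
```

View pics/b2.png

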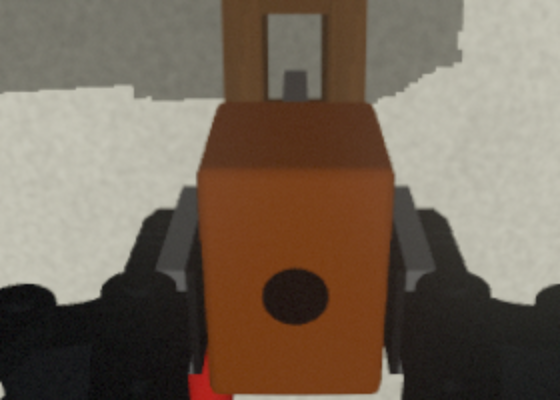

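This blade is about 23 px, so 6 mm, and goes in the narrow slot at (0.5496,-0.1884).

Request:
{"method": "arm_command", "body": {
  "gripper": [3,3,3,3],
  "slide": [
    [-4,1,0],
    [-8,2,0],
    [-12,3,0],
    [-16,4,0]
  ],
  "turn": [
    [0,0,0],
    [0,0,0],
    [0,0,0],
    [0,0,0]
  ]
}}

```text
clock: 13.85
position: [0.5244, -0.0454, 0.1545]
tool_rot: [-3.14, 0.0, 1.512]
force: [1.0, 0.0, -1.7]
grip_width: 0.033
```

Request:
{"method": "arm_command", "body": {
  "gripper": [3,3,3,3,3],
  "slide": [
    [-4,1,0],
    [-8,2,0],
    [-12,2.8,0],
    [-14.3,3.3,0],
    [-14.3,3.3,0]
  ],
  "turn": [
    [0,0,-6],
    [0,0,-12],
    [0,0,-18],
    [0,0,-22.8],
    [0,0,-22.8]
  ]
}}

```text
clock: 14.48
position: [0.5485, -0.1907, 0.1543]
tool_rot: [-3.14, -0.0, 1.908]
force: [-0.6, 0.4, -2.1]
grip_width: 0.0331
```

```bash
python3 look.py .5496 -.1884 .109 109.5 6; python3 -c "
import cv2;i=cv2.imread('pics/last.png');cv2.imwrite('pics/s3.png',cv2.resize(i[120:320,230:400],(680,800))[:600])"
```

```text
mean [ 0.5489 -0.1885  0.1546] sd mm [0.3 1.1 0.3] yaw 109.38 F [ 0.6  1.  -1.6] t 14.725
slide [-0.01  0.07  4.56] turnz -0.12
```

View pics/s3.png

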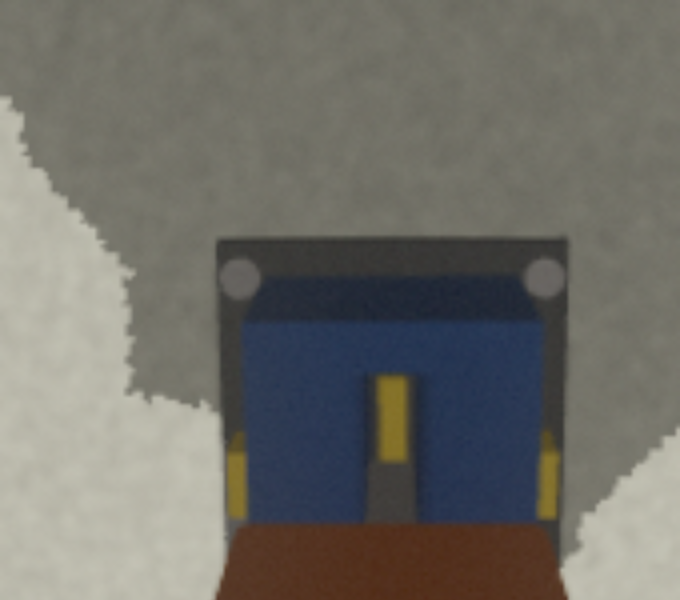

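Aligned: blade x≈392, slot and stand centre 393. Lowering gently.

Request:
{"method": "arm_command", "body": {
  "gripper": [3,3,3,3,3],
  "slide": [
    [0,0.04,3.5],
    [0,0.04,4.7],
    [0,0.04,5.0],
    [0,0.04,5.3],
    [0,0.04,5.6]
  ],
  "turn": [
    [0,0,0],
    [0,0,0],
    [0,0,0],
    [0,0,0],
    [0,0,0]
  ]
}}

```text
clock: 15.4
position: [0.55, -0.1886, 0.0998]
tool_rot: [3.141, 0.001, 1.91]
force: [-0.3, 0.6, -1.1]
grip_width: 0.0331
```

Request:
{"method": "arm_command", "body": {
  "gripper": [3,3,3],
  "slide": [
    [0,0,0.2],
    [0,0,0.4],
    [0,0,0.4]
  ],
  "turn": [
    [0,0,0],
    [0,0,0],
    [0,0,0]
  ]
}}

```text
clock: 15.78
position: [0.5496, -0.1886, 0.0953]
tool_rot: [-3.142, -0.0, 1.91]
force: [0.9, -0.5, -2.8]
grip_width: 0.0331
```

Request:
{"method": "arm_command", "body": {
  "gripper": [3,3,3,3,3],
  "slide": [
    [0,0,0.7],
    [0,0,1.4],
    [0,0,2.1],
    [0,0,2.6],
    [0,0,2.8]
  ],
  "turn": [
    [0,0,0],
    [0,0,0],
    [0,0,0],
    [0,0,0],
    [0,0,0]
  ]
}}

```text
clock: 16.4
position: [0.5495, -0.1885, 0.0669]
tool_rot: [-3.141, -0.0, 1.91]
force: [-0.3, 1.0, -1.7]
grip_width: 0.0333
```

Request:
{"method": "arm_command", "body": {
  "gripper": [3,5.5,8,8.5,8.5],
  "slide": [
    [0,0,0],
    [0,0,0],
    [0,0,0],
    [0,0,0],
    [0,0,0]
  ],
  "turn": [
    [0,0,0],
    [0,0,0],
    [0,0,0],
    [0,0,0],
    [0,0,0]
  ]
}}

```text
clock: 17.02
position: [0.5497, -0.1886, 0.0674]
tool_rot: [3.141, 0.0, 1.91]
force: [0.3, 0.6, -0.7]
grip_width: 0.0855
```

Request:
{"method": "arm_command", "body": {
  "gripper": [8.5,8.5,8.5],
  "slide": [
    [0,0,-3],
    [0,0,-8],
    [0,0,-11]
  ],
  "turn": [
    [0,0,0],
    [0,0,0],
    [0,0,0]
  ]
}}

```text
clock: 17.4
position: [0.55, -0.1888, 0.1795]
tool_rot: [3.14, 0.001, 1.91]
force: [0.4, 0.2, 0.2]
grip_width: 0.0845
```

```bash
python3 look.py .501 .2465 .16 86.7 2
```

```text
mean [ 0.5506 -0.1891  0.181 ] sd mm [0.6 0.2 1.5] yaw 109.41 F [ 2.8 -0.3  5.4] t 17.45
slide [42.73  9.8   2.1 ] turnz 22.71
```

Request:
{"method": "arm_command", "body": {
  "gripper": [8.5,8.5,8.5,8.5,8.5],
  "slide": [
    [5,1.1,0],
    [10,2.3,0],
    [15,3.4,0],
    [20,4.6,0],
    [25,5.7,0]
  ],
  "turn": [
    [0,0,0],
    [0,0,0],
    [0,0,0],
    [0,0,0],
    [0,0,0]
  ]
}}

```text
clock: 18.12
position: [0.5196, 0.0678, 0.1768]
tool_rot: [-3.141, -0.0, 1.91]
force: [0.4, 0.4, 1.0]
grip_width: 0.0851
```

Request:
{"method": "arm_command", "body": {
  "gripper": [8.5,8.5,8.5,8.5,8.5],
  "slide": [
    [5,1.1,0],
    [10,2.3,1],
    [14.5,3.4,3],
    [17.7,4.1,5],
    [17.7,4.1,5.5]
  ],
  "turn": [
    [0,0,6],
    [0,0,12],
    [0,0,18],
    [0,0,22.7],
    [0,0,22.7]
  ]
}}

```text
clock: 18.75
position: [0.4984, 0.2491, 0.1203]
tool_rot: [-3.139, 0.001, 1.517]
force: [0.1, -0.3, 0.1]
grip_width: 0.0848
```

```bash
python3 look.py .501 .2465 .0545 86.7 5
```

```text
mean [0.4995 0.2467 0.1213] sd mm [0.7 1.3 0.9] yaw 86.8 F [ 0.5 -0.6  0.4] t 18.95
slide [-0.01  0.16  6.68] turnz 0.1
```

Request:
{"method": "arm_command", "body": {
  "gripper": [8.5,8.5,5,3,3],
  "slide": [
    [0,0.15,4],
    [0,0.15,6.6],
    [0,0.15,6.6],
    [0,0.15,6.6],
    [0,0.15,6.6]
  ],
  "turn": [
    [0,0,0.1],
    [0,0,0.1],
    [0,0,0.1],
    [0,0,0.1],
    [0,0,0.1]
  ]
}}

```text
clock: 19.62
position: [0.5021, 0.2468, 0.0577]
tool_rot: [3.14, -0.001, 1.512]
force: [-3.8, -4.7, 20.2]
grip_width: 0.0334
```

Request:
{"method": "arm_command", "body": {
  "gripper": [3,3,3],
  "slide": [
    [0,0,0],
    [0,0,0],
    [0,0,0]
  ],
  "turn": [
    [0,0,0],
    [0,0,0],
    [0,0,0]
  ]
}}

```text
clock: 20.0
position: [0.5021, 0.2468, 0.0577]
tool_rot: [3.14, -0.001, 1.512]
force: [-1.7, -2.0, 9.8]
grip_width: 0.0332
```

Request:
{"method": "arm_command", "body": {
  "gripper": [3,3,3,3,3],
  "slide": [
    [0,0,-2],
    [0,0,-5],
    [0,0,-8],
    [0,0,-12],
    [0,0,-14]
  ],
  "turn": [
    [0,0,0],
    [0,0,0],
    [0,0,0],
    [0,0,0],
    [0,0,0]
  ]
}}

```text
clock: 20.62
position: [0.502, 0.2468, 0.1991]
tool_rot: [3.139, -0.002, 1.512]
force: [0.4, 0.2, -2.2]
grip_width: 0.0332
```

```bash
python3 look.py .5924 -.309 .195 109.5 3
```

```text
mean [0.5023 0.247  0.1996] sd mm [0.3 0.1 0.8] yaw 86.63 F [ 0.3  0.  -2.7] t 20.725
slide [-54.98  12.26   0.46] turnz -22.87
```

Request:
{"method": "arm_command", "body": {
  "gripper": [3,3,3,3,3],
  "slide": [
    [-5,1.1,0],
    [-11,2.5,0],
    [-17,3.8,0],
    [-23,5.1,0],
    [-28,6.2,0]
  ],
  "turn": [
    [0,0,0],
    [0,0,0],
    [0,0,0],
    [0,0,0],
    [0,0,0]
  ]
}}

```text
clock: 21.4
position: [0.5465, -0.039, 0.1955]
tool_rot: [-3.141, 0.0, 1.511]
force: [1.3, 0.4, -2.6]
grip_width: 0.0332
```

Request:
{"method": "arm_command", "body": {
  "gripper": [3,3,3,3,3],
  "slide": [
    [-6,1.3,0],
    [-12,2.7,0],
    [-18,4,0],
    [-23,5.1,0],
    [-27,6.1,0]
  ],
  "turn": [
    [0,0,-6],
    [0,0,-12],
    [0,0,-18],
    [0,0,-22.9],
    [0,0,-22.9]
  ]
}}

```text
clock: 22.02
position: [0.5912, -0.312, 0.195]
tool_rot: [-3.141, -0.001, 1.912]
force: [0.5, 0.0, -1.1]
grip_width: 0.0328
```

Request:
{"method": "arm_command", "body": {
  "gripper": [3,3,3],
  "slide": [
    [0,0,2],
    [0,0,3.5],
    [0,0,3.5]
  ],
  "turn": [
    [0,0,0],
    [0,0,0],
    [0,0,0]
  ]
}}

```text
clock: 22.4
position: [0.5913, -0.3085, 0.1596]
tool_rot: [-3.14, -0.002, 1.913]
force: [0.4, 0.4, -2.3]
grip_width: 0.0335
```

```bash
python3 look.py .5924 -.309 .11 109.5 6; python3 -c "
import cv2;i=cv2.imread('pics/last.png');cv2.imwrite('pics/s4.png',cv2.resize(i[40:340,190:460],(540,600)))"
```

```text
mean [ 0.5921 -0.3091  0.1613] sd mm [0.4 0.3 0.9] yaw 109.57 F [ 0.7 -0.6 -1.7] t 22.65
slide [-0.    0.03  5.13] turnz 0.07
```

View pics/s4.png

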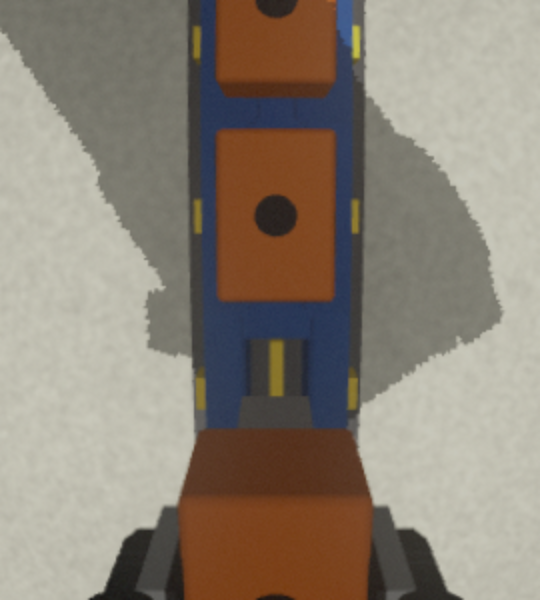

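The blade is thick (centre x≈275), with the slot at x≈277. It is the 18 mm one for the wide slot. Heads in the middle and narrow slots both look flush. Lowering gently with a +0.4 mm lateral shift.

Request:
{"method": "arm_command", "body": {
  "gripper": [3,3,3,3,3],
  "slide": [
    [0,0.05,4],
    [0,0.05,5.3],
    [0,0.05,5.6],
    [0,0.05,5.9],
    [0,0.05,6.2]
  ],
  "turn": [
    [0,0,0],
    [0,0,0],
    [0,0,0],
    [0,0,0],
    [0,0,0]
  ]
}}

```text
clock: 23.32
position: [0.5929, -0.3097, 0.1001]
tool_rot: [3.141, 0.001, 1.912]
force: [-1.1, 0.0, -2.0]
grip_width: 0.0333
```

Request:
{"method": "arm_command", "body": {
  "gripper": [3,3,3],
  "slide": [
    [0,0,0.2],
    [0,0,0.4],
    [0,0,0.4]
  ],
  "turn": [
    [0,0,0],
    [0,0,0],
    [0,0,0]
  ]
}}

```text
clock: 23.7
position: [0.5924, -0.3095, 0.0952]
tool_rot: [-3.141, -0.0, 1.912]
force: [-0.7, 0.2, -3.0]
grip_width: 0.0331
```

Ten millimetres in and no force. Home is at 0.0657, so down 2.8 cm, release and retreat.

Request:
{"method": "arm_command", "body": {
  "gripper": [3,3,3,3,3],
  "slide": [
    [0,0,0.7],
    [0,0,1.4],
    [0,0,2.1],
    [0,0,2.6],
    [0,0,2.8]
  ],
  "turn": [
    [0,0,0],
    [0,0,0],
    [0,0,0],
    [0,0,0],
    [0,0,0]
  ]
}}

```text
clock: 24.32
position: [0.5923, -0.3095, 0.0669]
tool_rot: [-3.141, -0.0, 1.912]
force: [0.1, 0.2, -2.4]
grip_width: 0.033
```

Request:
{"method": "arm_command", "body": {
  "gripper": [3,5.5,8,8.5,8.5],
  "slide": [
    [0,0,0],
    [0,0,0],
    [0,0,0],
    [0,0,0],
    [0,0,0]
  ],
  "turn": [
    [0,0,0],
    [0,0,0],
    [0,0,0],
    [0,0,0],
    [0,0,0]
  ]
}}

```text
clock: 24.95
position: [0.5925, -0.3095, 0.0674]
tool_rot: [3.142, 0.0, 1.912]
force: [0.2, 0.5, 0.6]
grip_width: 0.0848
```

Request:
{"method": "arm_command", "body": {
  "gripper": [8.5,8.5,8.5,8.5,8.5],
  "slide": [
    [0,0,-3],
    [0,0,-8],
    [3,0,-14],
    [8,0,-18],
    [10,0,-18]
  ],
  "turn": [
    [0,0,0],
    [0,0,0],
    [0,0,0],
    [0,0,0],
    [0,0,0]
  ]
}}

```text
clock: 25.58
position: [0.5596, -0.2136, 0.2503]
tool_rot: [3.137, 0.002, 1.913]
force: [0.5, -0.4, -0.3]
grip_width: 0.085
```

```bash
python3 - <<'E'
from h import *
s=vision.grab_frame("scene");d=vision.grab_frame("side");s0=cv2.imread("pics/scene0.png")
a=cv2.resize(s[150:240,175:285],(440,360),interpolation=cv2.INTER_CUBIC)
b=cv2.resize(d[270:370,330:440],(360,327),interpolation=cv2.INTER_CUBIC)
o=np.zeros((600,800,3),np.uint8);o[:360,:440]=a;o[:327,440:]=b
o[360:600,:320]=cv2.resize(s,(320,240));o[360:600,400:720]=cv2.resize(d,(320,240))
cv2.imwrite("pics/final.png",o)
print(bot.observe()["clock"],bot.observe()["force"])
for n,(x,y,w,h) in {"car":(205,268,80,75),"driver":(318,208,35,45)}.items():
    t=s0[y:y+h,x:x+w];r=cv2.matchTemplate(s[y-15:y+h+15,x-15:x+w+15],t,cv2.TM_CCOEFF_NORMED);_,v,_,l=cv2.minMaxLoc(r);print(n,round(v,3),l[0]-15,l[1]-15)
E
```

```text
25.675 [ 1.36956784 -0.04652158 -0.31357944]
car 0.999 0 0
driver 0.787 0 0
```

View pics/final.png

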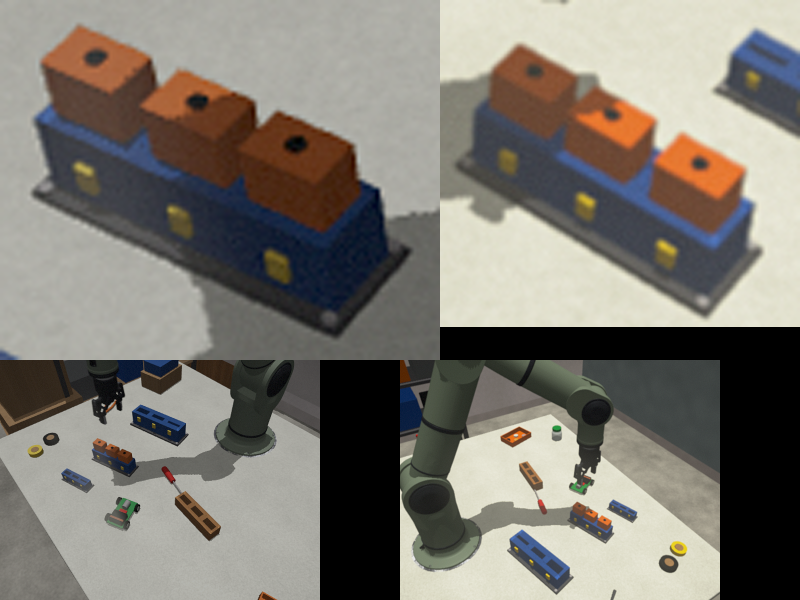

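All three heads sit flush. The tabs have moved down about 2.7 px in scene, at (197,194), (220,205), (244,216) against (196,191.5), (219,202), (244,213) before. That matches the expected 8 mm.

```bash
python3 -c "
from workcell import job_done;print(job_done())"
```

```text
the job is handed in; nothing more can be done
None
```

All three gauges are in the middle-sized blue stand, each in the slot for its own thickness, and I handed the job in at about 26 s. I identified each blade with the wrist camera after lifting it:

| Gauge from | Blade | Slot |
|---|---|---|
| Middle stall | 12 mm | middle |
| First stall (-y) | 6 mm | narrow |
| Third stall (+y) | 18 mm | wide |

**Fit:** every blade went in with wrist force readings under about 3 N. The wrist did read up to about 22 N upward as the fingers closed on each gauge over the block, still below the limits.

**Last checks:** in the final scene and side pictures all three heads sit flush on the stand. In the scene picture each yellow tab is about 2.7 px lower than at the start, which matches 8 mm of travel. I read the tabs only from pictures, not as joint values. The gripper is open and clear of everything.

**Bystanders:** template matching in the scene picture showed no shift of the car (score 0.999) or the screwdriver. The screwdriver's score was only 0.787. The arm's shadow falling across it is the likely cause, but I did not check that further.

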